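Add the loose clamp flange to the pile

TASK

Pick up the loose oval clamp flange and add it to the pile of oval flanges in the steel nest, squarely on top with its long side along the pile's. How high the pile reaches is not known beforehand: lower the flange gently until you feel it land, and only then let go; leave the bearing and the hooked spanner plate where they lie.

Things in the scene. Friction and masses are not known exactly. Their poses are not given: they have to be found in the camera images.
- flange: the loose grey steel oval clamp flange with two small holes, 34 x 60 x 11 mm (x, y, z), lying flat on the bench, 0.11 kg; origin at the centre of its underside, y along its 60 mm length, z up. Best gripped across its 34 mm width at the middle. Its place on the bench is swapped at random with those of the bearing and the spanner plate.
- nest: dark steel nest fixed to the bench: base 74 x 100 x 4 mm (x, y, z), rim 44 x 71 mm, 17 mm high; origin: centre of its underside, on the bench, z up. In it, centred on the origin, stands a rigid, immovable pile of oval flanges like the loose one, their 60 mm length along the nest's y. The pile's level top lies 30 to 70 mm above the bench, different each time; no pose reading tells it.
- bearing: bystander: a steel ball bearing, ring of 42 mm diameter, 14 mm high, lying loose on the bench; origin at the centre of its underside
- spanner_plate: bystander: a flat grey hooked spanner plate with a square hole, 54 x 88 x 10 mm (x, y, z), lying loose on the bench; origin at the centre of its underside
Mind the look-alikes: they are no part of the job. There is more than one size of the nest; the job needs the middle-sized.

How it is judged:
By the outcome, as a careful person would: the job done as asked, in the order asked, and still so for the second after the job is handed in, with the robot touching nothing.
It also fails if it takes over 45 s, if anything falls off the work surface, if the arm or the gripper's body presses on something with over 40 N, if the wrist force passes 120 N, or if a joint passes its speed limit or range.

ROBOT

A 6-joint arm with a two-finger parallel gripper is mounted at the origin on a cart in front of the work surface, level with it; the furniture and walls round the work are solid. World frame = base frame: x ahead of the robot, y to its left, z up, the work surface at z = 0. Lengths are in m, angles in rad, forces in N, time in s.
With the tool pointing down it reaches from about 0.4 to 0.825 m from the base axis. Payload 7 kg.
Tool frame: the origin (TCP) lies between the finger pads; the fingertips stand 8 mm ahead of it and the grasp point (between the pads) lies 11 mm behind it (arm.finger_overhang is the distance from the TCP to the fingertips, in m); z points along the fingers, y is the line along which they close (so a half turn about z gives the same grasp; the last joint's range is limited). The gripper opens to 88 mm and grips with 3 to 60 N. Pads are 19 mm wide; open, the fingers measure 130 mm over their backs; the gripper's body (78 mm by 193 mm) begins 47 mm behind the grasp point.
Start: joints at [-0.867, 0.359, 0.012, 0, -1.224, -0.288], TCP at [0.273, -0.617, 0.235] pointing down, gripper open.
Joint ranges: [-3.07, 3.07], [-1.43, 2.12], [-1.02, 1.25], [-3.03, 1.67], [-3.05, -0], [-3.03, 3.03]. Speed limits (rad/s): [2.39, 2.39, 3.01, 3.14, 3.14, 3.14].

INTERFACE

Orientations are given as [roll, pitch, yaw] about the fixed x, y, z axes, in that order (R = Rz(yaw) Ry(pitch) Rx(roll)).
In Python, from station import arm gives the robot as it stands.
- The arm moves only by the tool move_arm, never from a script. Its argument "rows" is text: rows parted by semicolons, each of 7 numbers parted by spaces: the turn, a rotation vector about the tool's x, y, z in degrees, then the shift along the tool's x, y, z in m, then the finger opening in m, from 0 to 0.0876. A call has 1 to 8 rows; each row shifts and turns the commanded pose from where the row before left it, along the tool's axes as they then stand; what a row does not reach is not made up. A row lasts 1/8 s, in which the tool goes at most 62.5 mm and 10.7 degrees, less where a joint would pass 70% of its speed; a pose out of reach is approached as far as the arm can. A call is refused whole if a number of a shift passes 0.0625 or a number of a turn 10.7, either way. A call with a gripper value outside its range is refused whole. The fingers move at their own pace and stop on an object; "squeeze" is the grip in N (left out, the last holds). Time passes only in rows, so rows that do not move let the fingers close. It gives the time, the measured TCP pose, the force, the opening and the grip force at its end, in the units of the state.
- arm.get_state(): the state, without advancing time (a new reading comes with each control period).
- arm.grab_frame(name): name is "scene" or "top"; returns (picture, depth): 420x560x3 uint8, blue, green, red; 420x560 float32, m along the optical axis (not along the pixel's ray), 0 where there is no reading.
- arm.camera_model(name): a dict with "mtx" (3x3 intrinsics, pixels), "k1" (the pictures are not rectified: a ray, as slopes to the right and down, at radius r is drawn at 1 + k1 r^2 times it, then the intrinsics apply), "camera_from_world" (4x4, takes a point from world to camera coordinates). Camera axes: x right, y down, z forward; pixel columns grow to the right and rows downward; lengths in m; the calibration is good to about 2 mm. A picture is of the moment at which its call begins. camera_model takes no time and is no camera call.
- arm.job_done(): hands the job in; it is judged then, once.
The state is a dict: "t": time; "q": joint angles; "qd": joint speeds; "joint_efforts": joint torques, N m; "eef_pos": TCP position; "ee_rot": TCP orientation; "force": force on the tool from outside, world axes, zero at the start; "moment": the same for the moment, N m; "width": finger opening in m; "gripper_force": force on a finger pad.
Only numpy, scipy, OpenCV 4.12 (cv2) and the standard library are available. Lean on these libraries where they do the work, as an engineer would, in place of code of your own. Each camera call takes 0.05 s, during which the arm holds its last target. There are 200 camera calls.

## Working session

There is one attempt and no reset: what is moved stays moved. The work goes in short steps, Python scripts to look and compute and a tool call to move; the robot and the scene stay as the last step left them, time stands still between calls to the robot, and variables do not carry over. Pictures are saved under pics/ and viewed, at most 10 in all, crops included, and the job is handed in when it is done.

Besides the shell and the picture viewer there is one more tool, called after "Request:" as name(argument=value, ...) on one line, values as JSON. move_arm: Moves the arm, as the interface text tells. Its arguments: {"type":"object","properties":{"rows":{"type":"string"},"squeeze":{"type":"number"}},"required":["rows"]}

```bash
mkdir -p pics
cat > h.py <<'E'
import numpy as np, cv2
from station import arm
def cloud(name):
    im,d=arm.grab_frame(name); m=arm.camera_model(name)
    K=np.array(m["mtx"]); T=np.linalg.inv(np.array(m["camera_from_world"]))
    v,u=np.mgrid[:420,:560]
    p=cv2.undistortPoints(np.stack([u.ravel(),v.ravel()],1).astype(np.float64)[:,None],K,np.array([m["k1"],0,0,0,0.])).reshape(420,560,2)
    P=np.dstack([p*d[...,None],d])@T[:3,:3].T+T[:3,3]
    P[d==0]=np.nan
    R=np.dstack([p,np.ones((420,560))])@T[:3,:3].T
    return im,P,R,T[:3,3]
def onplane(R,c,z): return c+R*((z-c[2])/R[...,2:])
E
python3 - <<'E'
from h import *
for n in("top","scene"):
    im,P,R,c=cloud(n); cv2.imwrite(f"pics/{n}0.png",im); np.savez(f"{n}0.npz",im=im,P=P,R=R,c=c); print(n,c.round(3), P[210,280].round(3))
print(arm.get_state())
E
```

```text
top [0.294 0.129 1.065] [ 0.548  0.116 -0.   ]
scene [-0.246  0.591  0.873] [0.522 0.128 0.002]
{'t': 0.1, 'q': array([-8.66893357e-01,  3.59305225e-01,  1.11879445e-02, -2.82618312e-04,
       -1.22407890e+00, -2.88090325e-01]), 'qd': array([-0.00154914, -0.00047088,  0.00250583,  0.00114704, -0.00087865,
        0.00089823]), 'joint_efforts': array([-1.92548709e-03, -5.84164059e+01,  2.93750435e+01,  7.01545626e+00,
        1.01761168e-02, -6.42969667e-05]), 'eef_pos': array([ 0.27246417, -0.6171328 ,  0.23374383]), 'ee_rot': array([ 3.14017499e+00, -1.43015878e-04, -2.72587613e+00]), 'force': array([ 0.5499337 , -0.21187615, -0.88034165]), 'moment': array([-0.00599372, -0.01401483,  0.00413899]), 'gripper_force': 0.0, 'width': 0.08764501905913227}
```

View pics/top0.png

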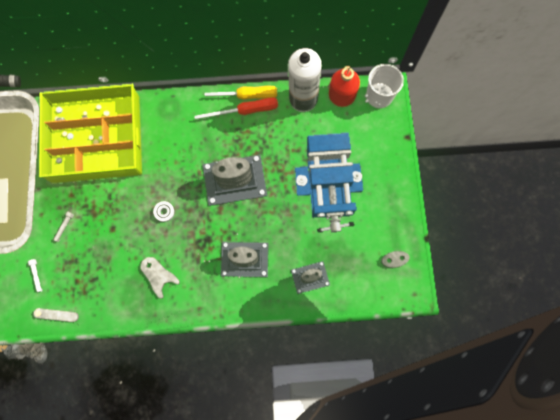

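View pics/scene0.png

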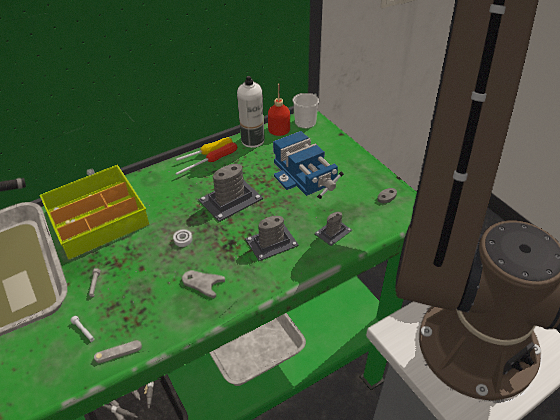

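The top view shows three nests: large at (234,178), a mid-sized one at (243,258) and small at (311,277). The loose oval is at (395,259), the bearing at (163,211) and the spanner plate at (158,278). Next I measure the sizes.

Run:
```python
from h import *
D=np.load("top0.npz"); im,P,R,c=D["im"],D["P"],D["R"],D["c"]
hsv=cv2.cvtColor(im,cv2.COLOR_BGR2HSV)
def rect(box,z,mask,zr):
    x0,y0,x1,y1=box
    m=np.zeros((420,560),np.uint8); m[y0:y1,x0:x1]=mask[y0:y1,x0:x1]
    n,l,s,ce=cv2.connectedComponentsWithStats(m); k=1+s[1:,4].argmax(); mm=l==k
    W=onplane(R,c,z)[mm][:,:2]
    r=cv2.minAreaRect((W*1000).astype(np.float32))
    print(box,s[k,4],"centre",np.round(r[0],1),"size",np.round(r[1],1),"ang",round(r[2],1),"z med/max",np.nanmedian(P[mm][:,2]).round(4),np.nanpercentile(P[mm][:,2],[90,98]).round(4))
    return mm
notgreen=(hsv[...,1]<110).astype(np.uint8)
rect((372,242,420,278),0.011,notgreen,0)
for b in((196,145,275,210),(212,232,278,285),(285,255,335,298)): 
    x0,y0,x1,y1=b
    rect(b,0.004,notgreen,0)
    # pile top
    z=P[...,2]; sub=z[y0:y1,x0:x1]; top=np.nanpercentile(sub,98)
    mk=((z>top-0.006)).astype(np.uint8); rect(b,top,mk,0)
crop=im[130:305,190:425]; cv2.imwrite("pics/c1.png",cv2.resize(crop,None,fx=3.3,fy=3.3,interpolation=cv2.INTER_CUBIC))
```

```text
(372, 242, 420, 278) 371 centre [ 421.2 -119.8] size [35.2 61. ] ang 14.2 z med/max 0.0095 [0.0124 0.0141]
(196, 145, 275, 210) 2804 centre [617.3 207. ] size [135.9 143.8] ang 7.0 z med/max 0.0073 [0.0908 0.0932]
(196, 145, 275, 210) 567 centre [622.  211.6] size [75.7 44.8] ang 87.6 z med/max 0.0908 [0.0931 0.0945]
(212, 232, 278, 285) 1666 centre [445.2 200.8] size [102.   77.7] ang 84.0 z med/max 0.0049 [0.0665 0.0689]
(212, 232, 278, 285) 342 centre [444.4 199.7] size [56.5 32.5] ang 85.9 z med/max 0.0664 [0.0688 0.0701]
(285, 255, 335, 298) 894 centre [397.2  62.9] size [55.3 73.7] ang 10.3 z med/max 0.0034 [0.0496 0.0517]
(285, 255, 335, 298) 178 centre [396.2  62.4] size [38.7 24.3] ang 85.9 z med/max 0.0496 [0.0517 0.0532]
```

View pics/c1.png

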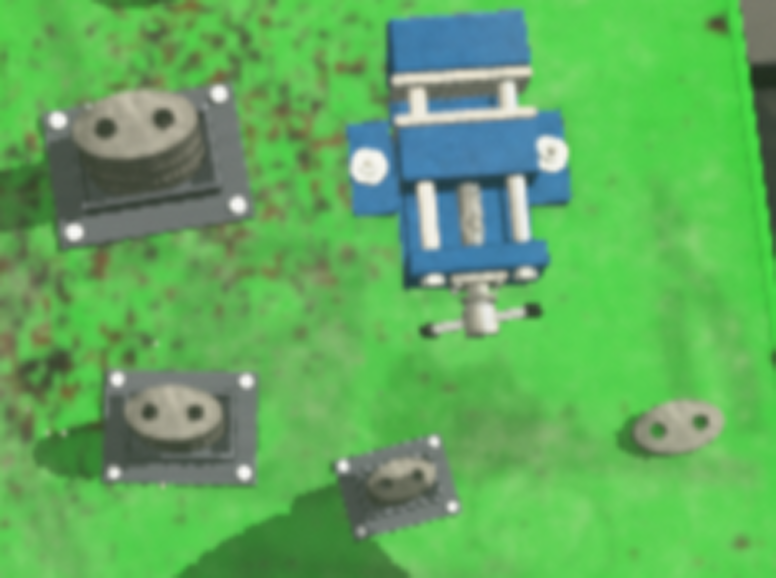

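The crop confirms the middle nest (bolts near (118,379), (247,381), (114,472), (244,473) in the crop) has a 100 x 75 base. The loose flange is at crop (679,427). I refine the nest's yaw from its bolts and the pile's holes.

```bash
cat > blobs.py <<'E'
from h import *
def cents(im,box,lo,hi,dark=False):
    x0,y0,x1,y1=box; g=im[...].min(2)[y0:y1,x0:x1]
    m=((g>=lo)&(g<=hi)).astype(np.uint8)
    n,l,s,ce=cv2.connectedComponentsWithStats(m)
    return [(ce[i]+[x0,y0],s[i,4]) for i in range(1,n) if 2<=s[i,4]<60]
def ray(name,uv,z):
    m=arm.camera_model(name);T=np.linalg.inv(np.array(m["camera_from_world"]))
    p=cv2.undistortPoints(np.array(uv,float)[:,None],np.array(m["mtx"]),np.array([m["k1"],0,0,0,0.]))[:,0]
    R=np.c_[p,np.ones(len(p))]@T[:3,:3].T; c=T[:3,3]
    return c+R*((z-c[2])/R[:,2:])
E
python3 - <<'E'
from blobs import *
im=np.load("top0.npz")["im"]
b=cents(im,(218,236,275,282),165,255); print(b)
uv0=np.array([(118,379),(247,381),(244,473),(114,472)])/3.3+[190,130]-.35
for uv,z in((uv0,.006),(np.array([(150,411),(195,412)])/3.3+[190,130]-.35,.065),(np.array([(660,429),(701,421)])/3.3+[190,130]-.35,.011)):
    W=ray("top",uv,z)*1000; print(W[:,:2].round(1),W.mean(0).round(1)); d=W[0]-W[1]; print(np.degrees(np.arctan2(d[1],d[0])))
    if len(W)==4:
        d=W[3]-W[2]; print(np.degrees(np.arctan2(d[1],d[0]))); d=W[0]-W[3]; print(np.degrees(np.arctan2(d[1],d[0]))); d=W[1]-W[2]; print(np.degrees(np.arctan2(d[1],d[0])))
# scene view: pile top and flange centre cross-check
D=np.load("scene0.npz"); s,P=D["im"],D["P"]
for lo,hi,c in((.015,.2,(.445,.2)),(.006,.03,(.421,-.12))):
    m=(P[...,2]>lo)&(P[...,2]<hi)&(np.hypot(P[...,0]-c[0],P[...,1]-c[1])<.045); Q=P[m]; z=np.percentile(Q[:,2],[50,95]);t=Q[Q[:,2]>z[1]-.008]
    r=cv2.minAreaRect((t[:,:2]*1000).astype(np.float32)); print("scene",len(Q),z,r)
E
```

```text
[(array([225.28571429, 244.5       ]), np.int32(14)), (array([264.35294118, 245.        ]), np.int32(17)), (array([241.4, 249.6]), np.int32(5)), (array([263.53333333, 272.86666667]), np.int32(15)), (array([224., 273.]), np.int32(9))]
[[479.  238.4]
 [471.7 154.7]
 [412.1 160.4]
 [418.7 243.8]] [445.4 199.3   6. ]
85.02986536518759
85.50699743138453
-5.129193256915098
-5.50143043023506
[[447.5 213.7]
 [444.9 186.3]] [446.2 200.   65. ]
84.65270468900721
[[ 420.9 -108.2]
 [ 424.1 -135.1]] [ 422.5 -121.6   11. ]
96.9497911535533
scene 712 [0.05147842 0.06946186] ((442.7275085449219, 199.5836181640625), (59.30060958862305, 34.390342712402344), 81.62828826904297)
scene 192 [0.01128088 0.01461888] ((419.7244873046875, -120.06834411621094), (34.954227447509766, 62.179203033447266), 9.516685485839844)
```

Request:
move_arm(rows="0 0 -9.7 0 0 0 0.0876;0 0 -9.7 0 0 0 0.0876;0 0 -9.7 0 0 0 0.0876;0 0 -9.7 0 0 0 0.0876;0 0 -9.7 0 0 0 0.0876;0 0 -9.7 0 0 0 0.0876;0 0 -9.7 0 0 0 0.0876;0 0 -9.7 0 0 0 0.0876")

```text
t: 1.1
eef_pos: [0.2725, -0.6172, 0.234]
ee_rot: [3.141, 0.001, -1.366]
force: [0.7, 0.4, 0.2]
width: 0.0877
gripper_force: 0.0
```

```bash
cat > go.py <<'E'
import sys
from h import *
from scipy.spatial.transform import Rotation as Ro
s=arm.get_state(); R=Ro.from_euler('xyz',s["ee_rot"])
print("pos",s["eef_pos"].round(4),"rpy",np.degrees(s["ee_rot"]).round(2),"F",s["force"].round(1),"w",round(s["width"],4),"g",round(s["gripper_force"],1),"t",s["t"],"q",s["q"].round(2))
if len(sys.argv)>1:
    a=list(map(float,sys.argv[1:])); G=Ro.from_euler('xyz',[180,0,a[3]],degrees=True)
    print("turn",np.degrees((R.inv()*G).as_rotvec()).round(2),"shift before turn",R.inv().apply(np.array(a[:3])-s["eef_pos"]).round(4),"after turn",G.inv().apply(np.array(a[:3])-s["eef_pos"]).round(4))
E
python3 go.py .421 -.1205 .12 -79
python3 - <<'E'
from h import *
# refine flange yaw by moments in both views
for n in("top","scene"):
    D=np.load(n+"0.npz"); im,R,c=D["im"],D["R"],D["c"]
    W=onplane(R,c,.011); near=np.hypot(W[...,0]-.4212,W[...,1]+.1203)<.045
    hsv=cv2.cvtColor(im,cv2.COLOR_BGR2HSV); m=near&(hsv[...,1]<90)
    Q=W[m][:,:2]; w,v=np.linalg.eigh(np.cov(Q.T)); print(n,m.sum(),Q.mean(0).round(4),"long ang",np.degrees(np.arctan2(*v[::-1,1]))%180, 4*np.sqrt(w))
E
```

```text
pos [ 0.2725 -0.6172  0.234 ] rpy [ 1.7998e+02  6.0000e-02 -7.8260e+01] F [0.7 0.4 0.2] w 0.0877 g 0.0 t 1.1 q [-0.87  0.36  0.01 -0.   -1.22  1.07]
turn [0.02 0.06 0.74] shift before turn [-0.456  -0.2465  0.1144] after turn [-0.4593 -0.2406  0.114 ]
top 335 [ 0.4215 -0.12  ] long ang 98.68456562118841 [0.03553161 0.0599252 ]
scene 225 [ 0.4169 -0.1176] long ang 107.03401046877694 [0.0401307  0.06668776]
```

Request:
move_arm(rows="0 0 1.7 0 0 0 0.06;0 0 0 -0.05 -0.025 0 0.06;0 0 0 -0.05 -0.025 0 0.06;0 0 0 -0.05 -0.025 0 0.06;0 0 0 -0.05 -0.025 0 0.06;0 0 0 -0.05 -0.025 0 0.06;0 0 0 -0.05 -0.025 0 0.06;0 0 0 -0.05 -0.025 0 0.06")

```text
t: 2.1
eef_pos: [0.3861, -0.2412, 0.2347]
ee_rot: [-3.141, -0.0, -1.408]
force: [1.8, -0.4, 0.4]
width: 0.0599
gripper_force: 0.0
```

```bash
python3 go.py .4212 -.12 .10 -80
```

```text
pos [ 0.3861 -0.2412  0.2347] rpy [-1.7997e+02 -1.0000e-02 -8.0650e+01] F [ 1.8 -0.4  0.4] w 0.0599 g 0.0 t 2.1 q [-0.12 -0.01 -0.45 -0.   -1.13  0.29]
turn [-0.03 -0.01 -0.65] shift before turn [-0.114  -0.0542  0.1347] after turn [-0.1133 -0.0556  0.1347]
```

Request:
move_arm(rows="0 0 0 -0.038 -0.018 0.03 0.06;0 0 0 -0.038 -0.019 0.045 0.06;0 0 0 -0.037 -0.019 0.04 0.06;0 0 0 0 0 0.02 0.06;0 0 0 0 0 0 0.06;0 0 0 0 0 0 0.06")

```text
t: 2.85
eef_pos: [0.4226, -0.1224, 0.1004]
ee_rot: [-3.141, -0.0, -1.404]
force: [0.5, -0.8, -0.5]
width: 0.0603
gripper_force: 0.0
```

```bash
python3 go.py .4212 -.12 .0105 -80
python3 - <<'E'
from h import *
a=arm.grab_frame("top")[0][215:295,345:445]; b=arm.grab_frame("scene")[0][150:230,340:440]
cv2.imwrite("pics/c2.png",cv2.resize(np.hstack([a,b]),None,fx=4,fy=4,interpolation=cv2.INTER_CUBIC))
E
```

```text
pos [ 0.4226 -0.1224  0.1004] rpy [-1.7995e+02 -2.0000e-02 -8.0420e+01] F [ 0.5 -0.8 -0.5] w 0.0603 g 0.0 t 2.85 q [ 0.17  0.11 -0.67  0.   -0.79 -0.  ]
turn [-0.05 -0.02 -0.42] shift before turn [-0.0026  0.0011  0.0899] after turn [-0.0026  0.001   0.0899]
```

View pics/c2.png

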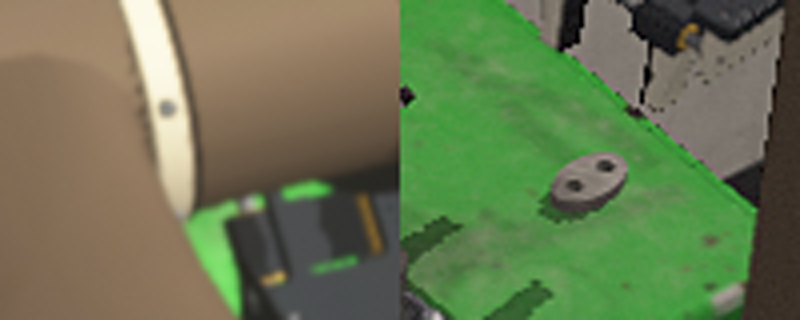

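The scene crop shows the flange free on the bench (scene px about (387,195)) with the finger shadows nearby. The gripper stands above it, as the projection predicts. Going down.

Request:
move_arm(rows="0 0 -0.4 -0.0025 0.001 0.02 0.06;0 0 0 0 0 0.025 0.06;0 0 0 0 0 0.02 0.06;0 0 0 0 0 0.015 0.06;0 0 0 0 0 0.007 0.06;0 0 0 0 0 0.0025 0.06;0 0 0 0 0 0 0.06;0 0 0 0 0 0 0.06")

```text
t: 3.95
eef_pos: [0.4211, -0.1198, 0.0106]
ee_rot: [-3.141, -0.0, -1.394]
force: [-0.7, -0.0, 0.8]
width: 0.06
gripper_force: 0.0
```

```bash
python3 go.py .4212 -.12 .0105 -80
```

```text
pos [ 0.4211 -0.1198  0.0106] rpy [-179.94   -0.    -79.88] F [-0.7 -0.   0.8] w 0.06 g 0.0 t 3.95 q [ 0.18  0.26 -0.77  0.   -0.53  0.  ]
turn [-0.06 -0.    0.12] shift before turn [ 0.0002 -0.      0.0001] after turn [ 0.0002 -0.      0.0001]
```

Request:
move_arm(rows="0 0 0 0 0 0 0.045;0 0 0 0 0 0 0.035;0 0 0 0 0 0 0.025;0 0 0 0 0 0 0.025;0 0 0 0 0 0 0.025;0 0 0 0 0 0 0.025", squeeze=20)

```text
t: 4.7
eef_pos: [0.4208, -0.1198, 0.0101]
ee_rot: [-3.141, -0.0, -1.394]
force: [0.0, -0.2, 0.8]
width: 0.0326
gripper_force: 19.9
```

Request:
move_arm(rows="0 0 0 0 0 -0.005 0.025;0 0 0 0 0 -0.02 0.025;0 0 0 0 0 -0.03 0.025;0 0 0 0 0 -0.03 0.025;0 0 0 0 0 -0.03 0.025;0 0 0 0 0 -0.015 0.025;0 0 0 0 0 0 0.025")

```text
t: 5.58
eef_pos: [0.4212, -0.1197, 0.1411]
ee_rot: [-3.139, 0.0, -1.394]
force: [0.2, 0.6, -1.5]
width: 0.033
gripper_force: 19.9
```

```bash
python3 go.py .445 .1995 .14 -95.2
```

```text
pos [ 0.4212 -0.1197  0.1411] rpy [-179.86    0.    -79.88] F [ 0.2  0.6 -1.5] w 0.033 g 19.9 t 5.575 q [ 0.18  0.05 -0.62 -0.   -0.9   0.  ]
turn [-0.14  0.02 15.32] shift before turn [-0.3101 -0.0796  0.0013] after turn [-0.3201  0.0052  0.0011]
```

Request:
move_arm(rows="0 0 7.7 0 0 0 0.025;0 0 7.6 0 0 0 0.025;0 0 0 -0.03 0 0 0.025;0 0 0 -0.05 0.001 0 0.025;0 0 0 -0.05 0.001 0 0.025;0 0 0 -0.05 0.001 0 0.025;0 0 0 -0.05 0.001 0 0.025;0 0 0 -0.05 0.001 0 0.025")

```text
t: 6.58
eef_pos: [0.4402, 0.1608, 0.139]
ee_rot: [3.14, -0.001, -1.661]
force: [1.3, 0.3, -0.6]
width: 0.0328
gripper_force: 19.9
```

Request:
move_arm(rows="0 0 0 -0.03 0 0 0.025;0 0 0 -0.01 0 0 0.025;0 0 0 0 0 0 0.025;0 0 0 0 0 0 0.025")

```text
t: 7.08
eef_pos: [0.4442, 0.1982, 0.1396]
ee_rot: [3.141, -0.001, -1.662]
force: [-0.0, 0.7, -1.7]
width: 0.0325
gripper_force: 19.9
```

```bash
python3 go.py .445 .1995 .14 -95.2
python3 - <<'E'
from h import *
im,P,R,c=cloud("scene"); np.savez("s2.npz",im=im,P=P,R=R,c=c)
cv2.imwrite("pics/s2.png",cv2.resize(im[120:300,190:390],None,fx=3,fy=3,interpolation=cv2.INTER_CUBIC))
E
```

```text
pos [0.4442 0.1982 0.1396] rpy [ 1.7995e+02 -4.0000e-02 -9.5220e+01] F [-0.   0.7 -1.7] w 0.0325 g 19.9 t 7.075 q [ 0.82  0.14 -0.53 -0.   -0.91 -0.92]
turn [ 0.05 -0.04 -0.02] shift before turn [-0.0014 -0.0007 -0.0004] after turn [-0.0014 -0.0007 -0.0004]
```

View pics/s2.png

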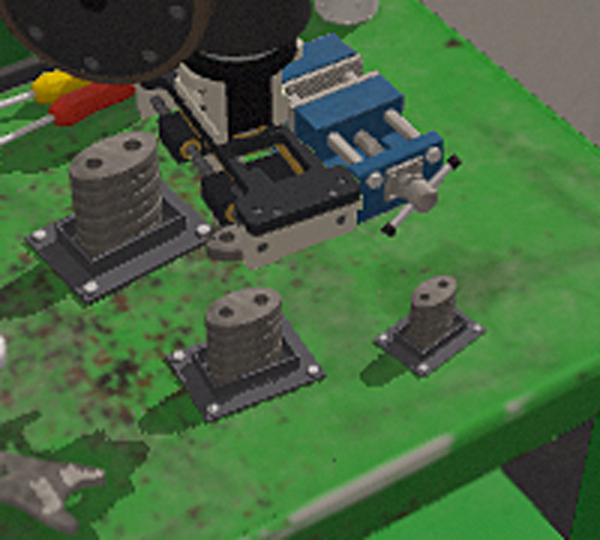

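The crop shows the held flange's left end with a hole at crop (224,238). The pile-top holes are at crop (220,309) and (261,299). I refine these and compare offsets.

Run:
```python
from blobs import *
im=np.load("s2.npz")["im"]; g=im.mean(2)
def refine(uv):
    x,y=np.round(uv).astype(int); w=g[y-3:y+4,x-4:x+5]; k=np.clip(np.percentile(w,60)-w,0,None)**1
    yy,xx=np.mgrid[y-3:y+4,x-4:x+5]; return np.array([(k*xx).sum(),(k*yy).sum()])/k.sum()
f=lambda a:np.array(a)/3+[190,120]-.33
h=[f(a) for a in((224,238),(220,309),(261,299))]; r=[refine(a) for a in h]; print(np.round(h,1),np.round(r,1))
z=arm.get_state()["eef_pos"][2]+.0009
print("held hole",ray("scene",[h[0],r[0]],z).round(4))
for zz in(.060,.064,.067,.070): W=ray("scene",h[1:],zz); d=W[0]-W[1]; T=ray("top",np.array([(150,411),(195,412)])/3.3+[190,130]-.35,zz); print(zz,W[:,:2].round(4).tolist(),W.mean(0)[:2].round(4),"ang",np.degrees(np.arctan2(d[1],d[0])).round(1),"| top",T[:,:2].round(4).tolist(),T.mean(0)[:2].round(4))
u=np.array([np.cos(np.radians(84.8)),np.sin(np.radians(84.8))]); print("expected held hole",np.array([.4442,.1982])+.0137*u)
```

```text
[[264.3 199. ]
 [263.  222.7]
 [276.7 219.3]] [[263.6 198.2]
 [263.6 223.2]
 [276.7 219.4]]
held hole [[0.4453 0.212  0.1407]
 [0.4482 0.2122 0.1407]]
0.06 [[0.457, 0.2117], [0.4497, 0.1808]] [0.4533 0.1962] ang 76.6 | top [[0.4482, 0.2141], [0.4457, 0.1866]] [0.4469 0.2003]
0.064 [[0.4535, 0.2135], [0.4462, 0.1828]] [0.4499 0.1982] ang 76.6 | top [[0.4476, 0.2138], [0.445, 0.1863]] [0.4463 0.2001]
0.067 [[0.4509, 0.2149], [0.4437, 0.1843]] [0.4473 0.1996] ang 76.6 | top [[0.4472, 0.2136], [0.4446, 0.1862]] [0.4459 0.1999]
0.07 [[0.4483, 0.2163], [0.4411, 0.1858]] [0.4447 0.2011] ang 76.6 | top [[0.4467, 0.2133], [0.4441, 0.186]] [0.4454 0.1996]
expected held hole [0.44544167 0.21184362]
```

Request:
move_arm(rows="0 0 0 -0.0015 -0.001 0.01 0.025;0 0 0 0 0 0.015 0.025;0 0 0 0 0 0.015 0.025;0 0 0 0 0 0.008 0.025;0 0 0 0 0 0.004 0.025;0 0 0 0 0 0 0.025;0 0 0 0 0 0 0.025")

```text
t: 8.0
eef_pos: [0.446, 0.201, 0.0884]
ee_rot: [-3.141, 0.001, -1.661]
force: [-0.5, -0.1, -1.6]
width: 0.0326
gripper_force: 19.9
```

```bash
python3 go.py .4454 .1996 .08 -95.2
python3 - <<'E'
from h import *
im=arm.grab_frame("scene")[0]
cv2.imwrite("pics/s3.png",cv2.resize(im[170:270,220:330],None,fx=5,fy=5,interpolation=cv2.INTER_CUBIC))
E
```

```text
pos [0.446  0.201  0.0884] rpy [-1.7997e+02  3.0000e-02 -9.5170e+01] F [-0.5 -0.1 -1.6] w 0.0326 g 19.9 t 8.0 q [ 0.83  0.21 -0.58  0.   -0.78 -0.92]
turn [-0.03  0.03  0.03] shift before turn [0.0014 0.0004 0.0084] after turn [0.0014 0.0004 0.0084]
```

View pics/s3.png

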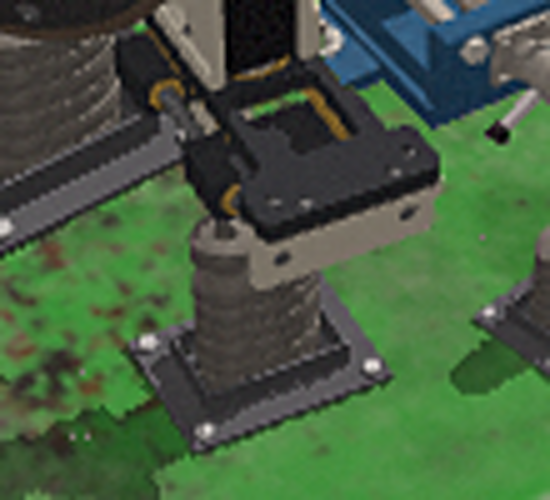

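The flange at crop (215,245) sits just above the pile and in line with its left edge. I lower it gently.

Request:
move_arm(rows="0 0 0 0.0012 0.0004 0.001 0.025;0 0 0 0 0 0.001 0.025;0 0 0 0 0 0.001 0.025;0 0 0 0 0 0.001 0.025")

```text
t: 8.55
eef_pos: [0.4452, 0.1996, 0.084]
ee_rot: [-3.142, 0.0, -1.661]
force: [0.2, -0.8, -1.0]
width: 0.0328
gripper_force: 19.9
```

Request:
move_arm(rows="0 0 0 0 0 0.001 0.025;0 0 0 0 0 0.001 0.025;0 0 0 0 0 0 0.025")

```text
t: 8.93
eef_pos: [0.4452, 0.1995, 0.082]
ee_rot: [3.141, -0.0, -1.661]
force: [0.0, -0.1, -1.0]
width: 0.0325
gripper_force: 19.9
```

Request:
move_arm(rows="0 0 0 0 0 0.0007 0.025;0 0 0 0 0 0.0007 0.025;0 0 0 0 0 0 0.025")

```text
t: 9.3
eef_pos: [0.4452, 0.1995, 0.0806]
ee_rot: [3.142, -0.0, -1.661]
force: [-0.0, 0.3, -1.1]
width: 0.0327
gripper_force: 19.9
```

Request:
move_arm(rows="0 0 0 0 0 0.0007 0.025;0 0 0 0 0 0.0007 0.025;0 0 0 0 0 0 0.025")

```text
t: 9.68
eef_pos: [0.4452, 0.1995, 0.0792]
ee_rot: [3.142, -0.0, -1.661]
force: [1.2, -0.2, -0.5]
width: 0.0329
gripper_force: 19.9
```

Request:
move_arm(rows="0 0 0 0 0 0.0007 0.025;0 0 0 0 0 0.0007 0.025;0 0 0 0 0 0 0.025")

```text
t: 10.05
eef_pos: [0.4452, 0.1995, 0.0778]
ee_rot: [3.141, -0.0, -1.661]
force: [-0.0, -0.5, -0.2]
width: 0.0326
gripper_force: 19.9
```

Request:
move_arm(rows="0 0 0 0 0 0.0007 0.025;0 0 0 0 0 0 0.025")

```text
t: 10.3
eef_pos: [0.4453, 0.1996, 0.0775]
ee_rot: [-3.141, 0.0, -1.661]
force: [-1.5, -0.0, 3.3]
width: 0.0329
gripper_force: 20.0
```

Request:
move_arm(rows="0 0 0 0 0 0.0005 0.025;0 0 0 0 0 0 0.025")

```text
t: 10.55
eef_pos: [0.4453, 0.1996, 0.0774]
ee_rot: [-3.141, 0.0, -1.661]
force: [-4.2, -1.1, 9.5]
width: 0.0327
gripper_force: 20.1
```

It has landed: the force rose to 9.5 N and z stalled at 0.0774, which puts the pile top at about 67 mm. I relax the load, then release.

Request:
move_arm(rows="0 0 0 0 0 -0.0006 0.025;0 0 0 0 0 0 0.034;0 0 0 0 0 0 0.037;0 0 0 0 0 0 0.045;0 0 0 0 0 0 0.055;0 0 0 0 0 0 0.06;0 0 0 0 0 0 0.06")

```text
t: 11.42
eef_pos: [0.4452, 0.1996, 0.0772]
ee_rot: [3.142, -0.0, -1.661]
force: [0.2, 0.9, -0.5]
width: 0.0599
gripper_force: 0.0
```

Request:
move_arm(rows="0 0 0 0 0 -0.005 0.06;0 0 0 0 0 -0.015 0.06;0 0 0 0 0 -0.03 0.06;0 0 0 0 0 -0.04 0.06;0 0 0 0.04 0 -0.04 0.06;0 0 0 0.06 0 0 0.06;0 0 0 0.06 0 0 0.06;0 0 0 0.05 0 0 0.06")

```text
t: 12.42
eef_pos: [0.4257, -0.0114, 0.208]
ee_rot: [-3.14, 0.001, -1.661]
force: [1.0, 0.5, -0.3]
width: 0.0598
gripper_force: 0.0
```

Request:
move_arm(rows="0 0 0 0.05 0 0 0.06;0 0 0 0.05 0 0 0.06;0 0 0 0.05 0 0 0.06;0 0 0 0 0 0 0.06;0 0 0 0 0 0 0.06")

```text
t: 13.05
eef_pos: [0.4126, -0.1591, 0.2074]
ee_rot: [-3.141, 0.0, -1.662]
force: [-0.2, -0.2, -0.2]
width: 0.0601
gripper_force: 0.0
```

```bash
python3 go.py
python3 - <<'E'
from h import *
im,P,R,c=cloud("top"); s=arm.grab_frame("scene")[0]
z=P[...,2]; m=((z>.072)&(z<.1)); m[:232]=0;m[280:]=0;m[:,:215]=0;m[:,272:]=0
W=onplane(R,c,.078)[m][:,:2]*1000
print(m.sum(),np.nanmedian(z[m]),cv2.minAreaRect(W.astype(np.float32)))
cv2.imwrite("pics/e.png",cv2.resize(np.hstack([im[225:290,205:285],s[205:270,230:310]]),None,fx=5,fy=5,interpolation=cv2.INTER_CUBIC))
E
```

```text
pos [ 0.4126 -0.1591  0.2074] rpy [-1.7999e+02  1.0000e-02 -9.5250e+01] F [-0.2 -0.2 -0.2] w 0.0601 g 0.0 t 13.05 q [ 0.08 -0.01 -0.51 -0.   -1.07 -0.17]
363 0.07746538536376923 ((443.8778991699219, 197.97564697265625), (58.000221252441406, 34.164363861083984), 85.92963409423828)
```

View pics/e.png

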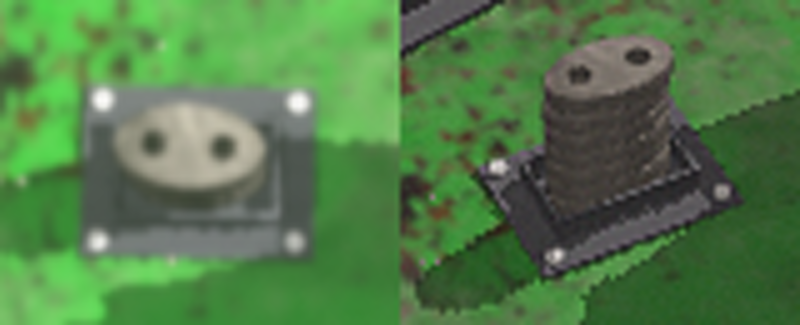

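Run:
```python
from blobs import *
new=arm.grab_frame("top")[0]; old=np.load("top0.npz")["im"]
for im,z,tag in((old,.067,"pile"),(new,.078,"now")):
    b=cv2.resize(im[235:270,215:272],None,fx=8,fy=8,interpolation=cv2.INTER_CUBIC).mean(2)
    m=np.zeros((420,560),bool)
    X=[]
    for gx in((150,195) if tag=="pile" else (0,0)): pass
    G=np.array([(150,411),(195,412)])/3.3+[190,130]-.35 if tag=="pile" else np.array([(153,145),(223,148)])/5+[205,225]-.4
    for u,v in G:
        x,y=((u-215+.5)*8-.5,(v-235+.5)*8-.5); x,y=int(x),int(y); w=b[y-24:y+25,x-24:x+25]; k=np.clip(np.percentile(w,35)-w,0,None)
        yy,xx=np.mgrid[y-24:y+25,x-24:x+25]; X.append([((k*xx).sum()/k.sum()+.5)/8-.5+215,((k*yy).sum()/k.sum()+.5)/8-.5+235])
    for q in(G,X): W=ray("top",q,z)*1000; d=W[0]-W[1]; print(tag,np.round(q,1).tolist(),W.mean(0).round(1),np.degrees(np.arctan2(d[1],d[0])).round(1))
```

```text
pile [[235.1, 254.2], [248.7, 254.5]] [445.9 199.9  67. ] 84.7
pile [[234.6, 254.4], [248.6, 254.6]] [445.7 200.5  67. ] 85.1
now [[235.2, 253.6], [249.2, 254.2]] [445.1 198.5  78. ] 83.5
now [[235.0, 253.2], [249.1, 254.0]] [445.7 198.8  78. ] 82.6
```

The flange sits at 78 mm, within about 1.5 mm and 2° of the pile. I hand the job in.

```bash
python3 -c "
from station import arm
print(arm.job_done())"
```

```text
the job is handed in; nothing more can be done
None
```

The loose flange now lies on the pile in the middle-sized nest, about 1.5 mm and 2° off the pile by the top camera; I lowered it until it landed (9.5 N), let go, backed the arm clear, and handed the job in after about 13 s of the 45 s, with the bearing and spanner plate untouched.

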